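# Snug up a seized book rack

### The arm

A 6-joint arm with a two-finger parallel gripper is mounted at the origin on the work surface. World frame = base frame: x ahead of the robot, y to its left, z up, the work surface at z = 0. Lengths are in m, angles in rad, forces in N, time in s.
With the tool pointing down it reaches from about 0.275 to 1 m from the base axis. Payload 8.4 kg.
Tool frame: the origin (TCP) lies on the centre line of the jaws, within the pads' length; the fingertips stand 17 mm ahead of it and the grasp point (between the pads) lies 2 mm behind it (bot.tcp_to_tips is the z of the fingertips in the tool frame, in m); z points along the fingers, y is the line along which they close (so a half turn about z gives the same grasp; the last joint's range is limited). The gripper opens to 85 mm and grips with 20 to 120 N. Pads are 22 mm wide; open, the fingers measure 114 mm over their backs; the gripper's body (76 mm by 85 mm) begins 54 mm behind the grasp point. The pads swing forward as they close: fully open they stand 13 mm farther back than shut.
Start: joints at [-1.175, 0.353, 1.633, -0, 1.155, -0.002], TCP at [0.242, -0.576, 0.248] pointing down, gripper open.
Joint ranges: [-2.63, 2.63], [-0.92, 2.1], [0.06, 2.66], [-1.3, 4.44], [0, 2.69], [-3.02, 3.02]. Speed limits (rad/s): [2.22, 2.22, 2.79, 3.14, 3.14, 3.14].

### API

Orientations are given as a unit quaternion [x, y, z, w].
In Python, from workcell import bot, hand, kinematics, get_obs, vision, hand_in gives the robot as it stands. The module is installed in compiled form; this text tells all that it offers. Calls block until the motion is done:
- bot.reach(position, orientation): joint-space move of the TCP to a pose.
- bot.servo_line(position, ori=None, velocity=0.15): straight line of the TCP; ori=None keeps the orientation; velocity is the mean speed in m/s.
- bot.goto_joints(angles): joint-space move.
- hand.move_gripper(opening, strength=None): finger opening in m; strength is the grip in N (None keeps the last); returns when the fingers have stopped.
- bot.dwell(seconds).
- kinematics.solve_ik(position, orientation): joint angles nearest the present ones, or None.
- get_obs(): the state.
- vision.read_camera(name): name is "scene" or "top" or "wrist"; returns a dict with "frame" (384x512x3 uint8, red, green, blue), "intrinsics" (3x3 intrinsics, pixels), "dist" ([k1, k2, p1, p2, k3] as OpenCV has them; the pictures are not rectified), "view" (4x4, takes a point from world to camera coordinates). Camera axes: x right, y down, z forward; pixel columns grow to the right and rows downward; lengths in m; the calibration is good to about 2 mm. A picture is of the moment at which its call begins. There is no depth.
A pose or a line that the arm cannot do raises bot.IKError and nothing moves.
- hand_in(): hands the job in; it is judged then, once.
The state is a dict: "time_s": time; "joint_pos": joint angles; "joint_vel": joint speeds; "joint_efforts": joint torques, N m; "position": TCP position; "orientation": TCP orientation; "wrist_force": force on the tool from outside, world axes, zero at the start; "ft_torque": the same for the moment, N m; "gripper_width": finger opening in m; "grip_force": force on a finger pad.
Only numpy, scipy, OpenCV 4.12 (cv2) and the standard library are available. Lean on these libraries where they do the work, as an engineer would, in place of code of your own. Each camera call takes 0.05 s, during which the arm holds its last target. There are 200 camera calls.

### The job

The steel knob on the hall book rack has seized: break it loose with a firm clockwise twist, then go on turning it clockwise, regripping as needed, until the moving plate pinches the two books snugly between the plates, without crushing them, and let go. Work only the knob: do not push the books or the moving plate, and leave the other things on the console where they are.

Things in the scene. Friction and masses are not known exactly. Their poses are not given: they have to be found in the camera images.
- knob_grip (a point): Grip point on the knob's upright axis, 137 mm above the console, on the rack's 75 x 56 mm block, 102 mm high. Plain steel knob: disc 48 mm across, its top 23 mm below this point, and on it an upright bar grip 44 mm long (this point's x), 14 mm thick (y), its top 7 mm above this point. z up. Books and plates nearby top out at 108 mm, below fingertips gripping here.
- knob (a joint): Knob angle in rad, 0 at start, grows clockwise seen from above, up to 5. Seized: the first 0.2 rad takes about 0.3 N m at its peak, fading (grip with 30 N or more). Then about 0.08 N m of steady friction. Drives the plate 6 mm per rad; sliding the loose books along adds under 0.03; pinching adds 0.006 N m per newton, springy, about 13 N per mm.
- rack: Wooden book rack fixed on the console: tray 130 mm (x) by 250 mm (y), 12 mm thick; origin under the tray's centre; the knob's block stands at its -y end (knob axis at y = -95 mm), at the +y end a wooden end plate, 110 mm wide, 10 mm thick, clamped in a different place each time; its inner face is 38 to 44 mm from the origin along y.
- plate: Moving wooden plate, 110 mm wide (x), 8 mm thick, top 108 mm above the console; driven by the knob towards the rack's +y. When the knob is let go its friction holds a pinch of up to about 13 N; a harder one springs back to that. At a standstill the friction can act either way, so compare twist readings taken alike. Origin on the tray, in the plane of the face that meets the thin book.
- book_thin: Hardback standing upright on the tray next to the moving plate: 100 mm (rack x) by 32 mm (y) by 96 mm high, 0.24 kg, loose. Origin under its centre.
- book_thick: Hardback standing upright between the thin book and the end plate: 100 mm by 42 mm (y) by 92 mm high, 0.24 kg, loose. Origin under its centre. At the start the gaps beside the books add up to 9 to 15 mm, so they are pinched after 1.5 to 2.7 rad of knob turn.
- bowl: Speckled stoneware bowl, 140 mm across, 55 mm high; bystander. Origin under its centre.
- key_fob: Silver car key fob 62 x 34 x 14 mm, near the rack's robot side; bystander.
- earbud_case: Earbud case 48 x 62 x 24 mm, near the rack's robot side; bystander.
- shoehorn: Steel shoehorn 260 mm long, lying flat, to the right; bystander.
- candle_jar: Lidded candle jar, 64 mm across, 80 mm high; bystander.
- bamboo_box: Bamboo box 130 x 190 x 70 mm with a half open hinged lid, at the left; fixed bystander.
There are look-alikes about, which are no part of the job. What is shaped like the book_thin but blue or turquoise is not meant.

How it is judged:
On the way, in this order (a step that is already met when the one before it is completed fails the run):
1. the knob is broken loose and turned past 0.4 rad while the books are still unpinched (value of joint knob above 0.4 rad and contact force between plate and book_thin below 5 N), for 0.05 s.
2. the books are pinched: the plate presses with more than 5 N, more than sliding the loose books takes (contact force between plate and book_thin above 5 N), for 0.2 s.
At the end, for the whole second after the job is handed in: The knob is left alone and still; the two books stand upright (within 0.06 rad), at rest, pinched between the plates: the moving plate presses the thin book with 5 to 25 N (contact force between plate and book_thin between 5 and 25 N and velocity of joint knob between -0.05 and 0.05 rad/s and angle between each of book_thin, book_thick's own z axis and vertical below 0.06 rad and linear speed of each of book_thin, book_thick below 0.01 m/s); the robot touches nothing.
It fails at once if the books are crushed: the plate presses with more than 25 N (contact force between plate and book_thin above 25 N).
It fails at once if the robot pushes a book or the moving plate (over 2 N) (contact force between any of the arm, the fingers and book_thin above 2 N or contact force between any of the arm, the fingers and book_thick above 2 N or contact force between any of the arm, the fingers and plate above 2 N).
It fails at once if the robot pushes the bamboo box (over 3 N) (contact force between any of the arm, the fingers and bamboo_box above 3 N).
It fails at once if a bystander is shifted by more than 15 mm (distance of any of bowl, key_fob, earbud_case, shoehorn, candle_jar from where it was at the start of the episode above 0.015 m).
It also fails if it takes over 72 s, if anything falls off the work surface, if the arm or the gripper's body presses on something with over 40 N, if the wrist force passes 120 N, or if a joint passes its speed limit or range.

## Working session

There is one attempt and no reset: what is moved stays moved. The work goes in short steps, each a Python script; the robot and the scene stay as the last script left them, time stands still between calls to the robot, and variables do not carry over. Pictures are saved under pics/ and viewed, at most 10 in all, crops included, and the job is handed in when it is done.

```bash
mkdir -p pics
python3 - <<'E'
from workcell import bot,hand,kinematics,get_obs,vision
import cv2,pickle
D={}
for n in("top","scene"):
    d=vision.read_camera(n);D[n]=d
    cv2.imwrite(f"pics/{n}0.png",cv2.resize(d["frame"][:,:,::-1],(768,576)))
    print(n,d["intrinsics"].tolist(),d["dist"],d["view"].round(4).tolist())
pickle.dump(D,open("d0.pkl","wb"))
o=get_obs();print(o)
E
```

```text
top [[383.5787830052594, 0.0, 260.0896052279187], [0.0, 383.5787830052594, 192.3802749532845], [0.0, 0.0, 1.0]] [0.03825344 0.         0.         0.         0.        ] [[0.0255, -0.9994, 0.0225, 0.0099], [-0.9853, -0.0289, -0.1682, 0.5761], [0.1687, -0.0179, -0.9855, 1.3352], [0.0, 0.0, 0.0, 1.0]]
scene [[412.54034402562456, 0.0, 256.42077097063], [0.0, 412.54034402562456, 196.423237517304], [0.0, 0.0, 1.0]] [-0.09783741  0.          0.          0.          0.        ] [[-0.0187, 0.9998, 0.006, -0.0379], [0.8049, 0.0186, -0.5931, -0.3986], [-0.5931, -0.0063, -0.8051, 1.9334], [0.0, 0.0, 0.0, 1.0]]
{'time_s': 0.1, 'joint_pos': array([-1.17538395e+00,  3.53574521e-01,  1.63403606e+00,  7.94118847e-06,
        1.15520332e+00, -2.37837407e-03]), 'joint_vel': array([-0.00061071, -0.00188841, -0.00214594,  0.00103388,  0.00129101,
        0.00042245]), 'joint_efforts': array([-1.49760490e-03, -6.06360984e+01, -3.42820466e+01, -4.01354248e-05,
        4.06455685e-03, -3.07418236e-05]), 'position': array([ 0.24197719, -0.57583021,  0.24764961]), 'orientation': array([ 9.80285570e-01,  1.97584992e-01, -1.15665131e-04, -5.99578841e-04]), 'wrist_force': array([ 0.30831355, -0.21221495, -0.01744267]), 'ft_torque': array([ 0.02905132, -0.02128486,  0.01527089]), 'grip_force': 0.0, 'gripper_width': 0.0851732065950914}
```

View pics/top0.png

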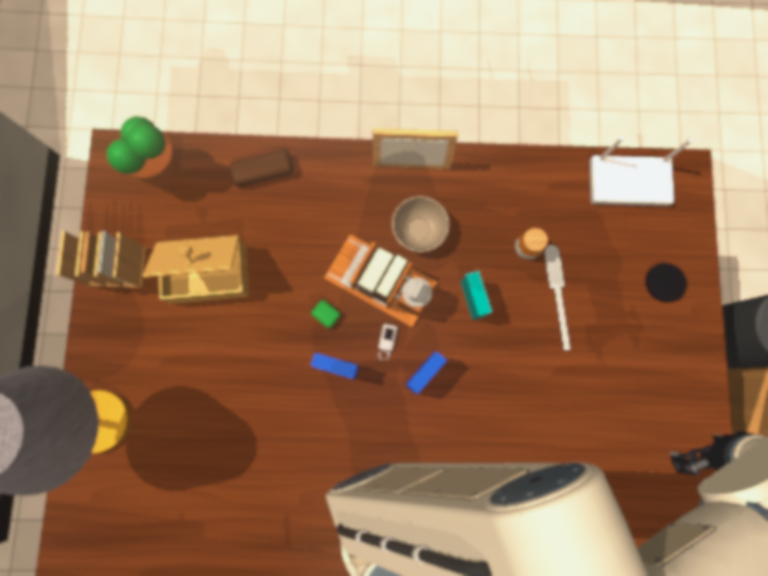

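View pics/scene0.png

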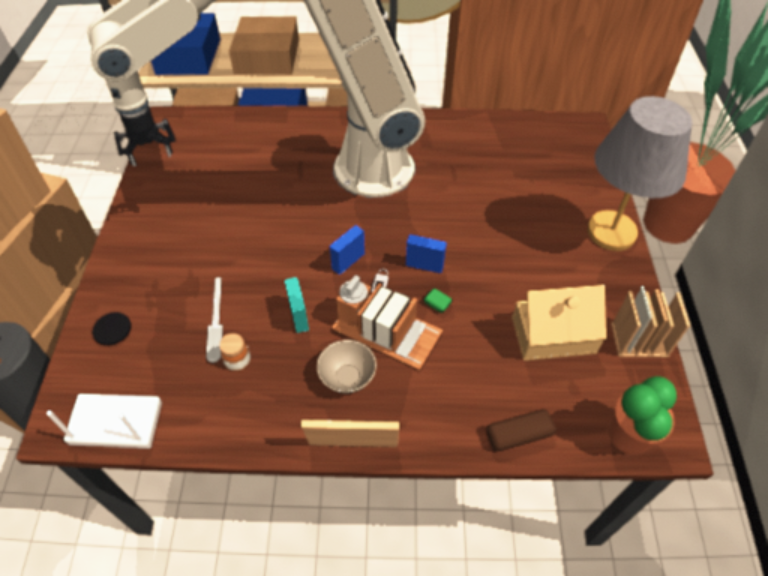

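Candidates, in 768 px pictures:
- **Knob:** the grey disc with bar at the rack's right end, top (417,291) / scene (353,290). The black disc at top (666,282), the candle lid (534,241) and the key fob (388,338) are not it.
- **Books:** the two cream ones between the plates, top (375–390,275). The blue and turquoise blocks and the books at the far left are look-alikes.

I'll check the choice in one close crop.

Run:
```python
import pickle,cv2,numpy as np
D=pickle.load(open("d0.pkl","rb"))
a=D["top"]["frame"][150:222,212:302];b=D["scene"]["frame"][176:248,216:306]
im=np.vstack([cv2.resize(x,None,fx=6,fy=4*1,interpolation=cv2.INTER_CUBIC) if 0 else x for x in (a,b)])
im=np.hstack([cv2.resize(x,None,fx=4.4,fy=4.4,interpolation=cv2.INTER_CUBIC) for x in (a,b)])
print(im.shape);cv2.imwrite("pics/crop.png",im[:,:,::-1])
```

```text
(317, 792, 3)
```

View pics/crop.png

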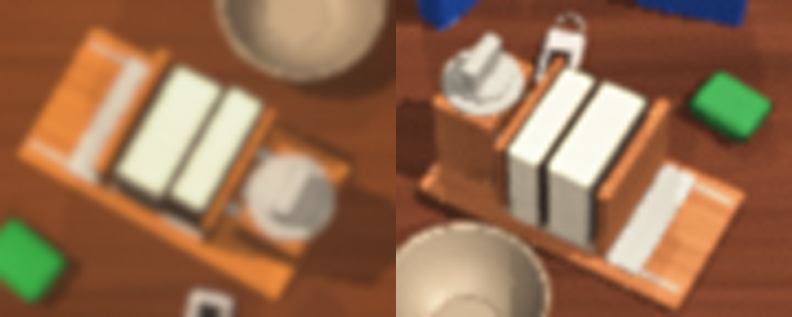

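The crop confirms it: the steel knob with its bar sits on the rack block (top crop (290,197), scene crop (482,82)), next to the moving plate and the two cream books. Next I'll localise it by ray casting and look from above with the wrist camera.

```bash
cat > h.py <<'E'
import numpy as np,cv2
from scipy.spatial.transform import Rotation as R
def plane(d,px,z):
    u=cv2.undistortPoints(np.array(px,float).reshape(-1,1,2),d["intrinsics"],d["dist"])[:,0]
    V=d["view"];r=np.c_[u,np.ones(len(u))]@V[:3,:3];c=-V[:3,:3].T@V[:3,3]
    return c+r*((z-c[2])/r[:,2])[:,None]
def down(yaw): # tool y axis at world yaw
    y=np.array([np.cos(yaw),np.sin(yaw),0]);z=np.array([0,0,-1.]);return R.from_matrix(np.c_[np.cross(y,z),y,z]).as_quat()
E
python3 - <<'E'
import pickle;from h import *
from workcell import bot,kinematics,vision,get_obs
D=pickle.load(open("d0.pkl","rb"));t,s=D["top"],D["scene"]
T=lambda p:np.array(p)/4.4+[212,150]
S=lambda p:(np.array(p)-[396,0])/4.4+[216,176]
a=plane(t,T([[290,197]]),.112)[0];b=plane(s,S([[482,82]]),.112)[0];print("disc",a,b)
print("bar top",plane(t,T([[275,220],[300,165]]),.144),plane(s,S([[465,80],[492,42]]),.144))
e=plane(t,T([[20,155],[270,297]]),.012);print("tray",e,np.arctan2(*(e[0]-e[1])[1::-1]))
p=(a+b)/2
for yaw in np.arange(-3,3.2,.5):
    print(yaw.round(2),kinematics.solve_ik([p[0],p[1],.3],down(yaw)))
yaw=np.arctan2(*(e[0]-e[1])[1::-1])
cands=[(abs(q[5]),q) for q in (kinematics.solve_ik([p[0],p[1],.3],down(yaw+k)) for k in(0,np.pi)) if q is not None]
bot.goto_joints(min(cands,key=lambda c:c[0])[1])
d=vision.read_camera("wrist");pickle.dump(d,open("w1.pkl","wb"))
cv2.imwrite("pics/w1.png",cv2.resize(d["frame"][:,:,::-1],(768,576)))
o=get_obs();print(o["time_s"],o["position"],o["joint_pos"],o["ft_torque"])
E
```

```text
disc [ 0.55825512 -0.0346484   0.112     ] [ 0.57025314 -0.02825213  0.112     ]
bar top [[ 0.53487556 -0.02144926  0.144     ]
 [ 0.57797077 -0.03977231  0.144     ]] [[ 0.59229779 -0.0398182   0.144     ]
 [ 0.55292603 -0.01977295  0.144     ]]
tray [[ 0.60406349  0.18703673  0.012     ]
 [ 0.4899625  -0.02599832  0.012     ]] 1.079078068738056
-3.0 [-5.83344168e-02  2.13514213e-01  1.70514959e+00 -4.44089210e-16
  1.22292885e+00  2.94166558e+00]
-2.5 [-5.83344168e-02  2.13514213e-01  1.70514959e+00 -4.44089210e-16
  1.22292885e+00  2.44166558e+00]
-2.0 [-5.83344168e-02  2.13514213e-01  1.70514959e+00 -4.44089210e-16
  1.22292885e+00  1.94166558e+00]
-1.5 [-5.83344168e-02  2.13514213e-01  1.70514959e+00 -4.44089210e-16
  1.22292885e+00  1.44166558e+00]
-1.0 [-5.83344168e-02  2.13514213e-01  1.70514959e+00 -4.44089210e-16
  1.22292885e+00  9.41665583e-01]
-0.5 [-5.83344168e-02  2.13514213e-01  1.70514959e+00 -4.44089210e-16
  1.22292885e+00  4.41665583e-01]
0.0 [-5.83344168e-02  2.13514213e-01  1.70514959e+00 -4.44089210e-16
  1.22292885e+00 -5.83344168e-02]
0.5 [-5.83344168e-02  2.13514213e-01  1.70514959e+00 -4.44089210e-16
  1.22292885e+00 -5.58334417e-01]
1.0 [-5.83344168e-02  2.13514213e-01  1.70514959e+00 -4.44089210e-16
  1.22292885e+00 -1.05833442e+00]
1.5 [-5.83344168e-02  2.13514213e-01  1.70514959e+00 -4.44089210e-16
  1.22292885e+00 -1.55833442e+00]
2.0 [-5.83344168e-02  2.13514213e-01  1.70514959e+00 -4.44089210e-16
  1.22292885e+00 -2.05833442e+00]
2.5 [-5.83344168e-02  2.13514213e-01  1.70514959e+00 -4.44089210e-16
  1.22292885e+00 -2.55833442e+00]
3.0 None
2.4167 [ 0.56425223 -0.03226244  0.29991534] [-5.96664286e-02  2.13697961e-01  1.70510646e+00 -1.89703579e-04
  1.22286974e+00 -1.13715449e+00] [-0.02771499 -0.02397822 -0.0027762 ]
```

View pics/w1.png

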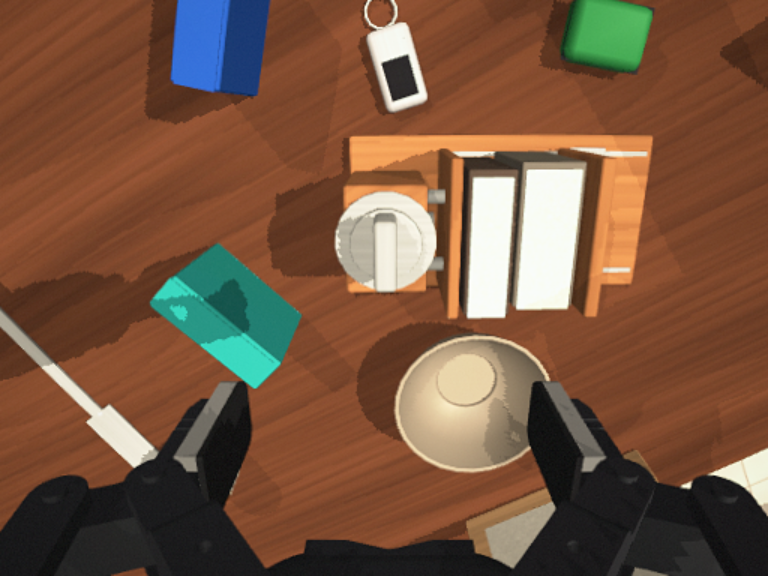

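The wrist view shows the knob disc centred at about (386,242), with its bar upright in the image, top face about (374–397, 212–291). So the tool's y axis already lies almost across the bar. I'll segment the bar top for an exact position.

Run:
```python
import pickle;from h import *
d=pickle.load(open("w1.pkl","rb"))
g=cv2.cvtColor(d["frame"],cv2.COLOR_RGB2GRAY)
for r in range(136,200,6): print(r,g[r,240:276].tolist())
px=np.array([[374,212],[397,212],[397,291],[374,291]])/1.5
p=plane(d,px,.144);print(p,p.mean(0));v=(p[0]+p[1]-p[2]-p[3])/2;print("len",np.linalg.norm(v),"w",np.linalg.norm(p[0]-p[1]),"dir",np.arctan2(v[1],v[0]))
c=plane(d,[[386/1.5,242/1.5]],.113);print("disc",c)
im=cv2.resize(d["frame"][115:205,210:310],None,fx=6,fy=6,interpolation=cv2.INTER_CUBIC);cv2.imwrite("pics/w1c.png",im[:,:,::-1])
```

```text
136 [237, 238, 238, 237, 237, 238, 239, 237, 238, 238, 239, 239, 239, 239, 240, 240, 239, 240, 240, 240, 240, 242, 240, 240, 240, 241, 241, 241, 241, 241, 242, 242, 242, 242, 241, 242]
142 [240, 241, 237, 194, 153, 169, 192, 227, 242, 246, 226, 198, 149, 135, 137, 138, 140, 141, 142, 144, 143, 158, 206, 239, 250, 245, 236, 229, 211, 187, 202, 235, 241, 239, 238, 239]
148 [182, 180, 182, 181, 182, 182, 181, 183, 171, 120, 157, 192, 211, 209, 211, 211, 209, 210, 212, 216, 214, 204, 191, 174, 201, 231, 231, 238, 243, 243, 242, 242, 242, 246, 249, 234]
154 [184, 183, 183, 184, 182, 183, 184, 181, 152, 166, 209, 232, 240, 237, 238, 239, 239, 240, 242, 241, 239, 238, 234, 225, 194, 233, 231, 232, 231, 232, 232, 231, 234, 244, 243, 243]
160 [176, 176, 176, 177, 177, 177, 178, 179, 170, 153, 204, 229, 240, 238, 238, 238, 239, 241, 242, 241, 239, 239, 235, 226, 194, 228, 227, 227, 226, 227, 227, 227, 227, 227, 227, 228]
166 [184, 184, 184, 183, 184, 183, 183, 186, 176, 142, 202, 228, 240, 240, 238, 238, 239, 241, 242, 241, 240, 238, 235, 227, 198, 234, 232, 232, 233, 232, 233, 233, 233, 233, 
[... 508 characters left out ...]
, 224, 224, 221, 224, 225, 225, 224, 225, 225, 226, 226]
190 [180, 188, 191, 196, 219, 233, 241, 242, 234, 164, 179, 219, 238, 238, 237, 237, 239, 239, 241, 241, 239, 239, 235, 221, 191, 231, 229, 230, 231, 230, 211, 190, 168, 151, 152, 154]
196 [76, 73, 72, 71, 71, 73, 77, 79, 85, 93, 85, 82, 83, 92, 78, 76, 62, 80, 84, 89, 67, 81, 78, 86, 74, 78, 90, 85, 86, 87, 85, 88, 88, 87, 87, 83]
[[ 0.53334768 -0.02500556  0.144     ]
 [ 0.53959291 -0.01339377  0.144     ]
 [ 0.58214582 -0.03598609  0.144     ]
 [ 0.57556156 -0.04823123  0.144     ]] [ 0.55766199 -0.03065416  0.144     ]
len 0.048178566687756004 w 0.013184708128240774 dir 2.646058154886347
disc [[ 0.55907081 -0.03127164  0.113     ]]
```

View pics/w1c.png

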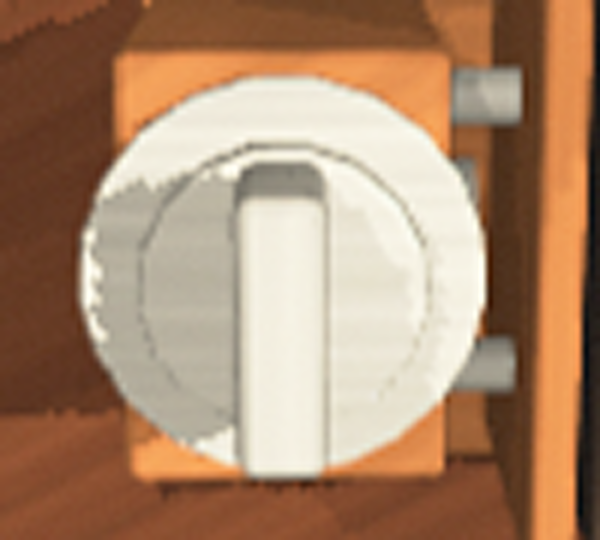

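```bash
cat >> h.py <<'E'
from workcell import bot,hand,kinematics,get_obs,vision
def turn(total,step):
    for i in range(round(total/step)):
        q=np.array(get_obs()["joint_pos"]) if TGT[0] is None else TGT[0]
        q=q.copy();q[5]+=step;TGT[0]=q;np.save("tgt.npy",q);bot.goto_joints(q);bot.dwell(.15)
        show();
def show():
    o=get_obs();t=TGT[0][5] if TGT[0] is not None else 0
    print("%.2f cmd %.3f j6 %.3f tz %.3f w %.4f g %.0f F %s"%(o["time_s"],t,o["joint_pos"][5],o["ft_torque"][2],o["gripper_width"],o["grip_force"],o["wrist_force"].round(1)))
    return o
TGT=[None]
E
python3 - <<'E'
import pickle;from h import *
import h
d=pickle.load(open("w1.pkl","rb"))
p=plane(d,[[250.2,148.2],[264.5,148.2],[265,194.2],[250,194.2]],.144);b=p.mean(0);v=(p[0]+p[1]-p[2]-p[3])/2
c=plane(d,[[257.2,160.8]],.114)[0];yaw=np.arctan2(v[1],v[0])-np.pi/2
print(b,c,np.linalg.norm(v),yaw)
m=(b+c)/2;Q=down(yaw)
hand.move_gripper(.05,60)
bot.servo_line([m[0],m[1],.20],Q);show()
bot.servo_line([m[0],m[1],.136],Q,.08);show()
q=kinematics.solve_ik([m[0],m[1],.136],Q)
hand.move_gripper(0.0,60);bot.dwell(.2);show()
h.TGT[0]=q;turn(.8,.1)
E
```

```text
[ 0.56056659 -0.03179403  0.144     ] [ 0.55831903 -0.03100638  0.114     ] 0.04236838841663133 1.0788066111098291
3.67 cmd 0.000 j6 -1.138 tz -0.025 w 0.0501 g 0 F [-1.1 -1.1 -0.6]
4.62 cmd 0.000 j6 -1.138 tz 0.003 w 0.0502 g 0 F [-0.1 -0.   0.3]
5.24 cmd 0.000 j6 -1.138 tz -0.023 w 0.0129 g 59 F [-3.7 -4.9  6. ]
5.64 cmd -1.038 j6 -1.038 tz 0.123 w 0.0129 g 59 F [-3.5 -3.6  6.6]
6.04 cmd -0.938 j6 -0.938 tz 0.044 w 0.0133 g 59 F [-2.6 -4.4  5.3]
6.44 cmd -0.838 j6 -0.838 tz -0.131 w 0.0127 g 59 F [-2.5 -3.7  5.8]
6.84 cmd -0.738 j6 -0.738 tz -0.097 w 0.0129 g 59 F [-1.6 -3.   5.5]
7.24 cmd -0.638 j6 -0.640 tz -0.060 w 0.0129 g 59 F [-1.7 -3.   6.4]
7.64 cmd -0.538 j6 -0.540 tz -0.043 w 0.0129 g 59 F [-1.6 -3.   5.6]
8.04 cmd -0.438 j6 -0.442 tz -0.144 w 0.0128 g 59 F [-0.3 -2.6  6.1]
8.44 cmd -0.338 j6 -0.342 tz -0.119 w 0.0126 g 59 F [-0.5 -1.6  5.4]
```

Run:
```python
from h import *;import h
h.TGT[0]=np.load("tgt.npy")
turn(.15,.03)
for i in range(4): # alternative: no dwell
    q=h.TGT[0].copy();q[5]+=.03;h.TGT[0]=q;bot.goto_joints(q);show()
    bot.dwell(.4);show()
np.save("tgt.npy",h.TGT[0])
d=vision.read_camera("wrist");cv2.imwrite("pics/w2.png",cv2.resize(d["frame"][:,:,::-1],(640,480)))
```

```text
8.84 cmd -0.308 j6 -0.312 tz -0.105 w 0.0128 g 59 F [-0.6 -1.8  5.4]
9.24 cmd -0.278 j6 -0.282 tz -0.065 w 0.0127 g 59 F [ 0.5 -2.1  5. ]
9.64 cmd -0.248 j6 -0.252 tz -0.134 w 0.0130 g 59 F [ 1.1 -2.3  5.4]
10.04 cmd -0.218 j6 -0.222 tz -0.086 w 0.0128 g 59 F [ 0.8 -2.   4.9]
10.44 cmd -0.188 j6 -0.191 tz -0.083 w 0.0130 g 59 F [-0.3 -2.   6. ]
10.69 cmd -0.158 j6 -0.161 tz -0.072 w 0.0129 g 59 F [ 0.2 -2.3  4.9]
11.09 cmd -0.158 j6 -0.161 tz -0.064 w 0.0130 g 59 F [ 0.7 -1.6  5.6]
11.34 cmd -0.128 j6 -0.131 tz -0.120 w 0.0132 g 59 F [ 1.1 -2.1  5.3]
11.74 cmd -0.128 j6 -0.131 tz -0.108 w 0.0131 g 59 F [ 0.9 -1.7  4.6]
11.99 cmd -0.098 j6 -0.101 tz -0.037 w 0.0128 g 59 F [ 1.6 -2.5  5.4]
12.39 cmd -0.098 j6 -0.101 tz -0.091 w 0.0132 g 59 F [ 1.4 -2.3  5.4]
12.64 cmd -0.068 j6 -0.071 tz -0.066 w 0.0128 g 59 F [ 2.2 -2.8  5.4]
13.04 cmd -0.068 j6 -0.071 tz -0.007 w 0.0132 g 59 F [ 1.5 -2.2  4.9]
```

View pics/w2.png

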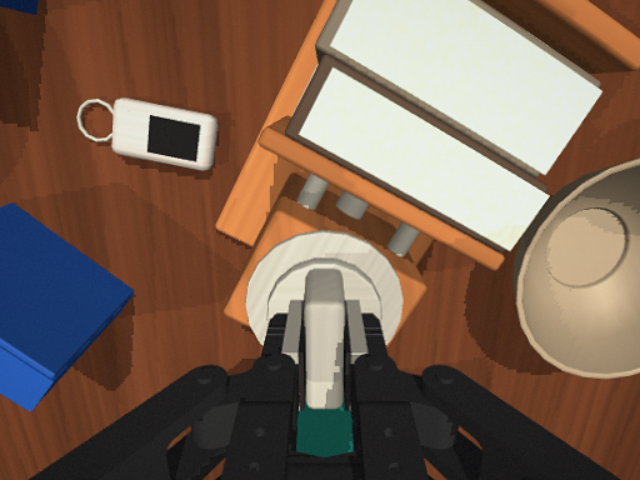

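The wrist picture shows the bar still squarely between the pads (325,340) and turned with the gripper. The plate is at about (390,190), close to the thin book. I'll continue with averaged readings, including joint 6 effort.

```bash
cat >> h.py <<'E'
def read(n=6):
    a=[]
    for _ in range(n):
        bot.dwell(.03);o=get_obs();a.append([o["ft_torque"][2],o["joint_efforts"][5],o["joint_pos"][5]])
    a=np.array(a);print("%.2f cmd %.3f lag %.4f tz %.3f+-%.3f eff %.3f F %s"%(o["time_s"],TGT[0][5],TGT[0][5]-a[:,2].mean(),a[:,0].mean(),a[:,0].std(),a[:,1].mean(),o["wrist_force"].round(1)))
    return a.mean(0)
def step(s):
    q=TGT[0].copy();q[5]+=s;TGT[0]=q;np.save("tgt.npy",q);bot.goto_joints(q);return read()
E
python3 - <<'E'
from h import *;import h
h.TGT[0]=np.load("tgt.npy");read()
for i in range(8): step(.05)
E
```

```text
13.29 cmd -0.068 lag 0.0034 tz -0.066+-0.038 eff -0.065 F [ 1.3 -2.3  4.6]
13.74 cmd -0.018 lag 0.0034 tz -0.069+-0.037 eff -0.045 F [ 2.6 -2.5  5.6]
14.19 cmd 0.032 lag 0.0036 tz -0.087+-0.011 eff -0.044 F [ 3.5 -2.8  5.3]
14.64 cmd 0.082 lag 0.0035 tz -0.080+-0.025 eff -0.043 F [ 2.8 -3.4  5.7]
15.09 cmd 0.132 lag 0.0036 tz -0.046+-0.011 eff -0.042 F [ 4.6 -3.2  5.9]
15.54 cmd 0.182 lag 0.0037 tz -0.059+-0.039 eff -0.042 F [ 4.9 -3.2  5. ]
15.99 cmd 0.232 lag 0.0036 tz -0.070+-0.025 eff -0.041 F [ 3.9 -3.6  4.7]
16.44 cmd 0.282 lag 0.0037 tz -0.068+-0.029 eff -0.040 F [ 4.8 -2.9  3.9]
16.89 cmd 0.332 lag 0.0037 tz -0.071+-0.031 eff -0.040 F [ 5.3 -3.5  4.4]
```

Run:
```python
from h import *;import h
h.TGT[0]=np.load("tgt.npy")
for i in range(22):
    e=step(.03)[1]
    if e>-.01: break
```

```text
17.34 cmd 0.362 lag 0.0037 tz -0.058+-0.024 eff -0.046 F [ 5.2 -4.   4.9]
17.79 cmd 0.392 lag 0.0037 tz -0.045+-0.017 eff -0.046 F [ 5.6 -3.8  4.1]
18.24 cmd 0.422 lag 0.0037 tz -0.046+-0.035 eff -0.046 F [ 5.7 -3.4  3.2]
18.69 cmd 0.452 lag 0.0037 tz -0.060+-0.011 eff -0.045 F [ 5.  -4.3  3.8]
19.14 cmd 0.482 lag 0.0037 tz -0.080+-0.031 eff -0.045 F [ 5.4 -3.9  3.7]
19.59 cmd 0.512 lag 0.0037 tz -0.067+-0.030 eff -0.045 F [ 5.4 -3.9  3.8]
20.04 cmd 0.542 lag 0.0037 tz -0.065+-0.035 eff -0.044 F [ 6.3 -3.6  3.7]
20.49 cmd 0.572 lag 0.0037 tz -0.069+-0.014 eff -0.044 F [ 6.3 -4.9  3. ]
20.94 cmd 0.602 lag 0.0037 tz -0.065+-0.035 eff -0.044 F [ 6.3 -5.4  2.5]
21.39 cmd 0.632 lag 0.0037 tz -0.052+-0.039 eff -0.043 F [ 5.5 -5.2  2.2]
21.84 cmd 0.662 lag 0.0037 tz -0.062+-0.022 eff -0.043 F [ 6.9 -4.3  2.6]
22.29 cmd 0.692 lag 0.0037 tz -0.064+-0.017 eff -0.043 F [ 6.2 -5.5  2.3]
22.74 cmd 0.722 lag 0.0037 tz -0.061+-0.025 eff -0.042 F [ 6.  -5.5  2.6]
23.19 cmd 0.752 lag 0.0037 tz -0.057+-0.036 eff -0.042 F [ 6.1 -6.3  2.4]
23.64 cmd 0.782 lag 0.0037 tz -0.049+-0.035 eff -0.042 F [ 7.6 -5.4  2.3]
24.09 cmd 0.812 lag 0.0037 tz -0.065+-0.011 eff -0.041 F [ 7.4 -6.8  3.7]
24.54 cmd 0.842 lag 0.0037 tz -0.075+-0.019 eff -0.041 F [ 8.1 -5.3  2.1]
24.99 cmd 0.872 lag 0.0037 tz -0.065+-0.025 eff -0.041 F [ 7.4 -6.8  2.5]
25.44 cmd 0.902 lag 0.0037 tz -0.065+-0.023 eff -0.041 F [ 8.3 -7.7  2.3]
25.89 cmd 0.932 lag 0.0037 tz -0.052+-0.023 eff -0.040 F [ 8.  -7.1  2.5]
26.34 cmd 0.962 lag 0.0037 tz -0.057+-0.046 eff -0.040 F [ 6.8 -6.5  2.1]
26.79 cmd 0.992 lag 0.0037 tz -0.073+-0.017 eff -0.040 F [ 7.4 -6.9  2.8]
```

Run:
```python
from h import *;import pickle
d=vision.read_camera("wrist");pickle.dump(d,open("w3.pkl","wb"));cv2.imwrite("pics/w3.png",cv2.resize(d["frame"][:,:,::-1],(768,576)))
```

```text
(no output)
```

View pics/w3.png

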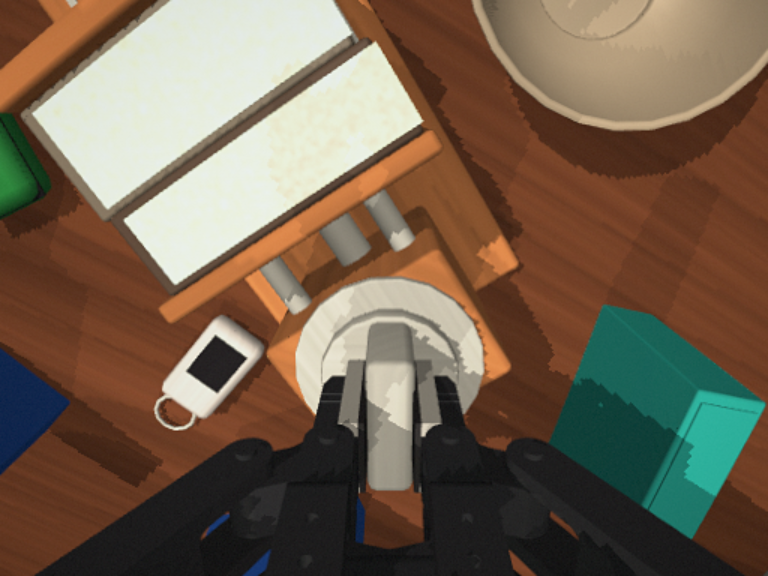

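In the wrist view the moving plate (300,225) is right against the thin book, and a thin gap remains between the books and to the end plate at top left. They aren't pinched yet, so I'll keep turning in 0.03 rad steps until the effort rises.

Run:
```python
from h import *;import h
h.TGT[0]=np.load("tgt.npy")
for i in range(20):
    e=step(.03)
    if e[1]>.005 or e[0]>-.005: break
```

```text
27.29 cmd 1.022 lag 0.0037 tz -0.065+-0.013 eff -0.040 F [ 7.5 -8.3  0.7]
27.74 cmd 1.052 lag 0.0037 tz -0.043+-0.026 eff -0.040 F [ 8.6 -7.6  1.7]
28.19 cmd 1.082 lag 0.0037 tz -0.045+-0.021 eff -0.039 F [ 7.6 -8.6  2.3]
28.64 cmd 1.112 lag 0.0037 tz -0.062+-0.030 eff -0.039 F [ 7.9 -8.4  0.2]
29.09 cmd 1.142 lag 0.0037 tz -0.047+-0.025 eff -0.039 F [ 7.8 -8.6  0.8]
29.54 cmd 1.172 lag 0.0037 tz -0.051+-0.023 eff -0.039 F [ 7.6 -8.5  1.6]
29.99 cmd 1.202 lag 0.0037 tz -0.060+-0.032 eff -0.039 F [ 7.9 -7.9  1.1]
30.44 cmd 1.232 lag 0.0037 tz -0.039+-0.036 eff -0.039 F [ 7.5 -9.   0.8]
30.89 cmd 1.262 lag 0.0037 tz -0.049+-0.036 eff -0.029 F [ 9.2 -8.9  0.4]
31.34 cmd 1.292 lag 0.0037 tz -0.050+-0.032 eff -0.014 F [ 8.6 -9.3  1.7]
31.79 cmd 1.322 lag 0.0037 tz -0.007+-0.019 eff 0.000 F [ 7.5 -9.5  1.5]
32.24 cmd 1.352 lag 0.0037 tz -0.003+-0.027 eff 0.015 F [  7.9 -10.    1.4]
```

The effort rises 0.48 N m/rad, as the pinch stiffness predicts, so the pinch is at about 9 N. I'll turn slightly more, then release.

Run:
```python
from h import *;import h,pickle
h.TGT[0]=np.load("tgt.npy")
step(.02);bot.dwell(.2);read()
hand.move_gripper(.045);bot.dwell(.2);o=show()
p=o["position"];bot.servo_line([p[0],p[1],.30],velocity=.1);show()
d=vision.read_camera("wrist");pickle.dump(d,open("w4.pkl","wb"));cv2.imwrite("pics/w4.png",cv2.resize(d["frame"][:,:,::-1],(768,576)))
```

```text
32.69 cmd 1.372 lag 0.0038 tz 0.004+-0.033 eff 0.020 F [  7.8 -11.    2.1]
33.09 cmd 1.372 lag 0.0038 tz 0.010+-0.030 eff 0.013 F [ 9.2 -9.8  0.4]
33.70 cmd 1.372 j6 1.372 tz -0.018 w 0.0448 g 0 F [-0.2  0.3  0.1]
35.49 cmd 1.372 j6 1.373 tz 0.027 w 0.0452 g 0 F [-1.1 -0.5  0.6]
```

View pics/w4.png

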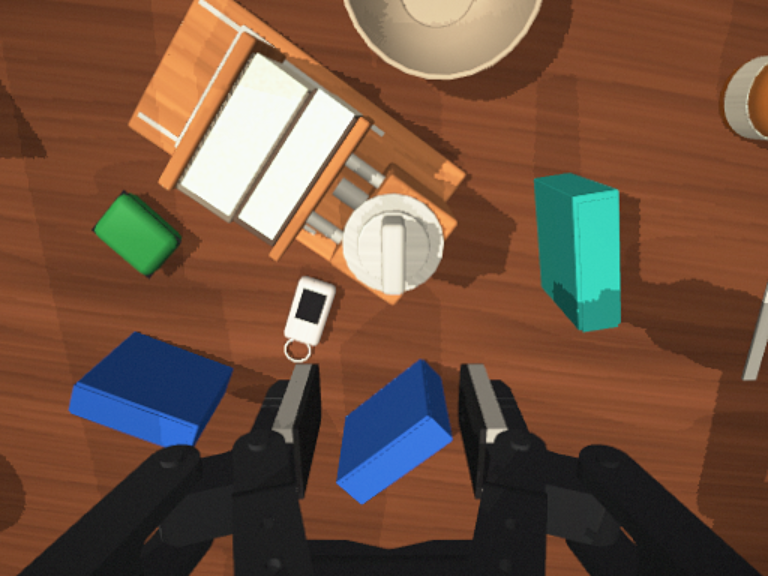

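The picture shows both books (245,135; 300,165) upright and closed up between the plates. The knob bar (394,255) is still lined up with the tool after release, so it did not spring back, and nothing else has moved. Handing in.

```bash
python3 -c "
from workcell import *
from workcell import hand_in,bot
bot.dwell(.5);print(hand_in())"
```

```text
the job is handed in; nothing more can be done
None
```

I broke the knob loose and turned it about 2.5 rad clockwise in one grip, pinching the books at roughly 9–10 N (estimated from joint 6 effort); I then let go and handed in at about 36 s, and the verdict was not shown.

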